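# Tighten the axle castle nut and line up its slot

## Task

Three axle stands are on the welding table; one has a castle nut with no cotter pin in it yet, only run down finger-tight. Tighten that nut clockwise (seen from above) by at least 30 degrees and carry on the same way to the first slot that then lines up with the cotter hole through the stud (the dark groove on the stud's end shows its direction), within 10 degrees, so that the pin could go straight in; do not go past it and back. Let go of the nut, and leave the other two stands alone.

Things in the scene. Friction and masses are not known exactly. Their poses are not given: they have to be found in the camera images.
- axle_stand: Fixed stand to work on: plate 130x80x12 mm, round hub (72 mm wide to z 28, neck 48 mm wide z 34-50), 49 mm washer (top z 54), castle nut without pin, upright 30 mm stud to z 97. Origin: underside centre of the plate, on the table and the stud's axis; z up. x: along the plate's long side, the 6 mm cotter hole (z 85) and the dark groove across the stud's end.
- castle_nut (a joint): Nut on axle_stand: hexagon 50 mm across flats, z 54-92 mm, an 8 mm slot in mid-flat in its top 14 mm. Value in rad, grows clockwise from above; at 0 two flats face along x of axle_stand. A slot meets the hole at 0 and each 1.047 on. Starts 0.79-1.36; tight above 1.9, so 2.094 is right (42 to 75 degrees on). Friction 0.3 N m, stays put, does not sink. Grip two flats, tips above washer.
- pinned_stand: Bystander: the same fixed stand and castle nut, with a steel cotter pin already through slot and hole (eye on one side, bent legs on the other, out to 47 mm from the axis). Same origin and axes. Do not touch.
- plain_stand: Bystander: the same fixed stand with a plain hexagon nut (50 mm across flats, no slots, top at z 80 mm). Same origin and axes. Do not touch.
Not all that is in view belongs to the job. Leave any pink, purple or yellow look-alike of the axle_stand alone.

How it is judged:
By the outcome, as a careful person would: the job done as asked, in the order asked, and still so for the second after the job is handed in, with the robot touching nothing.
It also fails if it takes over 32 s, if anything falls off the work surface, if the arm or the gripper's body presses on something with over 40 N, if the wrist force passes 120 N, or if a joint passes its speed limit or range.

## Robot

A 6-joint arm with a two-finger parallel gripper is mounted at the origin on the work surface. World frame = base frame: x ahead of the robot, y to its left, z up, the work surface at z = 0. Lengths are in mm, angles in rad, forces in N, time in s.
With the tool pointing down it reaches from about 300 to 875 mm from the base axis. Payload 6.4 kg.
Tool frame: the origin (TCP) lies at the very end of the fingers, on their centre line; the grasp point (between the pads) lies 19 mm behind it (ctrl.pinch_z is the distance from the TCP to the grasp point, in mm); z points along the fingers, y is the line along which they close (so a half turn about z gives the same grasp; the last joint's range is limited). The gripper opens to 88 mm and grips with 3 to 60 N. Pads are 18 mm wide; open, the fingers measure 123 mm over their backs; the gripper's body (75 mm by 187 mm) begins 45 mm behind the grasp point.
Start: joints at [-1.527, 0.181, 1.607, -0, 1.354, -0.206], TCP at [142.161, -557.164, 238.714] pointing down, gripper open.
Joint ranges: [-2.99, 2.99], [-0.89, 2.07], [0.3, 2.58], [-1.14, 4.28], [0, 2.63], [-3.12, 3.12]. Speed limits (rad/s): [2.57, 2.57, 3.01, 3.14, 3.14, 3.14].

## Interface

Orientations are given as a rotation vector (axis times angle).
In Python, from plant import ctrl gives the robot as it stands.
- The arm moves only by the tool send_rows, never from a script. Its argument "increments" is a list of rows, each an object of numbers: "dx", "dy", "dz": the shift along the tool's x, y, z in mm; "rx", "ry", "rz": the turn, a rotation vector about the tool's x, y, z in degrees; "fingers": the finger opening in mm, from 0 to 88.1. A call has 1 to 20 rows; each row shifts and turns the commanded pose from where the row before left it, along the tool's axes as they then stand; what a row does not reach is not made up. A row lasts 1/10 s, in which the tool goes at most 50 mm and 8.59 degrees, less where a joint would pass 70% of its speed; a pose out of reach is approached as far as the arm can. A call with a gripper value outside its range is refused whole. The fingers move at their own pace and stop on an object; "force" is the grip in N (left out, the last holds). Time passes only in rows, so rows that do not move let the fingers close. It gives the time, the measured TCP pose, the force, the opening and the grip force at its end, in the units of the state.
- ctrl.sense(): the state, without advancing time (a new reading comes with each control period).
- ctrl.read_camera(name): name is "scene" or "top"; returns the picture (480x640x3 uint8, blue, green, red); there is no depth.
- ctrl.camera_info(name): a dict with "fx", "fy", "cx", "cy" (pixels), "world_to_cam" (4x4, takes a point from world to camera coordinates). Camera axes: x right, y down, z forward; pixel columns grow to the right and rows downward; lengths in mm; the calibration is good to about 2 mm. A picture is of the moment at which its call begins. camera_info takes no time and is no camera call.
- ctrl.sign_off(): hands the job in; it is judged then, once.
The state is a dict: "time_s": time; "joint_positions": joint angles; "qd": joint speeds; "effort": joint torques, N m; "tool_pos": TCP position; "tcp_rot": TCP orientation; "contact_force": force on the tool from outside, world axes, zero at the start; "torque": the same for the moment, N m; "opening": finger opening in mm; "gripper_force": force on a finger pad.
Only numpy, scipy, OpenCV 4.12 (cv2) and the standard library are available. Lean on these libraries where they do the work, as an engineer would, in place of code of your own. Each camera call takes 0.05 s, during which the arm holds its last target. There are 200 camera calls.

## Working session

There is one attempt and no reset: what is moved stays moved. The work goes in short steps, Python scripts to look and compute and a tool call to move; the robot and the scene stay as the last step left them, time stands still between calls to the robot, and variables do not carry over. Pictures are saved under pics/ and viewed, at most 10 in all, crops included, and the job is handed in when it is done.

Besides the shell and the picture viewer there is one more tool, called after ">>>" as a command line: name --argument value ..., lists and objects as JSON in quotes. send_rows: Moves the arm, as the interface text tells. Its arguments: {"type":"object","properties":{"increments":{"type":"array","items":{"type":"object","properties":{"dx":{"type":"number"},"dy":{"type":"number"},"dz":{"type":"number"},"rx":{"type":"number"},"ry":{"type":"number"},"rz":{"type":"number"},"fingers":{"type":"number"}}}},"force":{"type":"number"}},"required":["increments"]}

```bash
mkdir -p pics; python3 - <<'E'
from plant import ctrl
import cv2,numpy as np
for n in("scene","top"):
    im=ctrl.read_camera(n); cv2.imwrite(f"pics/{n}0.png",im)
    i=ctrl.camera_info(n); print(n,i["fx"],i["fy"],i["cx"],i["cy"],np.round(i["world_to_cam"],4).tolist())
s=ctrl.sense();print(s["tool_pos"],s["tcp_rot"],s["opening"],s["time_s"])
E
```

```text
scene 524.594497186423 524.594497186423 320.7775328033647 242.18151176292537 [[0.4572, 0.8894, 0.0042, -197.7687], [0.5118, -0.2592, -0.8191, -219.914], [-0.7274, 0.3766, -0.5737, 1694.216], [0.0, 0.0, 0.0, 1.0]]
top 518.9625954291084 518.9625954291084 314.856147715393 238.84595544999698 [[-0.0213, -0.9993, 0.0295, -59.703], [-0.993, 0.0177, -0.1167, 510.6644], [0.1161, -0.0318, -0.9927, 986.4403], [0.0, 0.0, 0.0, 1.0]]
[ 142.16193095 -556.65448251  237.91466216] [-3.11555529e+00 -3.91241731e-01 -2.02119471e-04] 88.34740430708314 0.1
```

View pics/scene0.png

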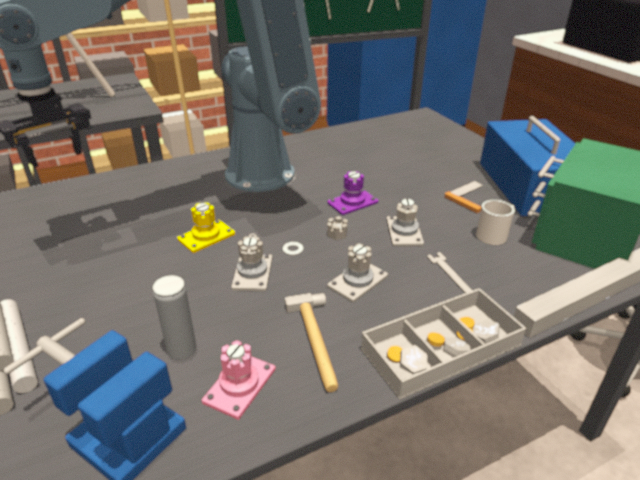

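View pics/top0.png

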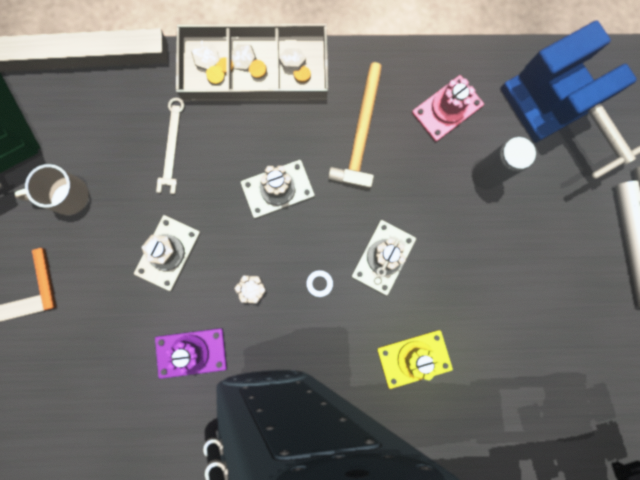

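Three white stands appear in the top view: (278,182), a castle nut with no visible pin; (160,250), which looks like a plain hexagon; and (390,255), a castle nut with an eye-like ring at (378,280). The first one fits the job. I'll confirm with an enlarged crop.

```bash
python3 - <<'E'
import cv2,numpy as np
t=cv2.imread("pics/top0.png");s=cv2.imread("pics/scene0.png")
def c(im,x,y,r=36,k=11): return cv2.resize(im[y-r:y+r,x-r:x+r],(400,300) if 0 else (390,390),interpolation=cv2.INTER_CUBIC)
a=np.hstack([cv2.resize(t[150:220,236:320],(480,400),interpolation=cv2.INTER_CUBIC),cv2.resize(s[236:301,322:392],(320,400)[:2],interpolation=cv2.INTER_CUBIC)])
b=np.hstack([cv2.resize(q,(200,200),interpolation=cv2.INTER_CUBIC) for q in (t[220:290,355:425],t[215:285,130:200],s[225:295,217:287],s[185:255,370:440])])
cv2.imwrite("pics/crop1.png",np.vstack([a,b]))
E
```

```text
(no output)
```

View pics/crop1.png

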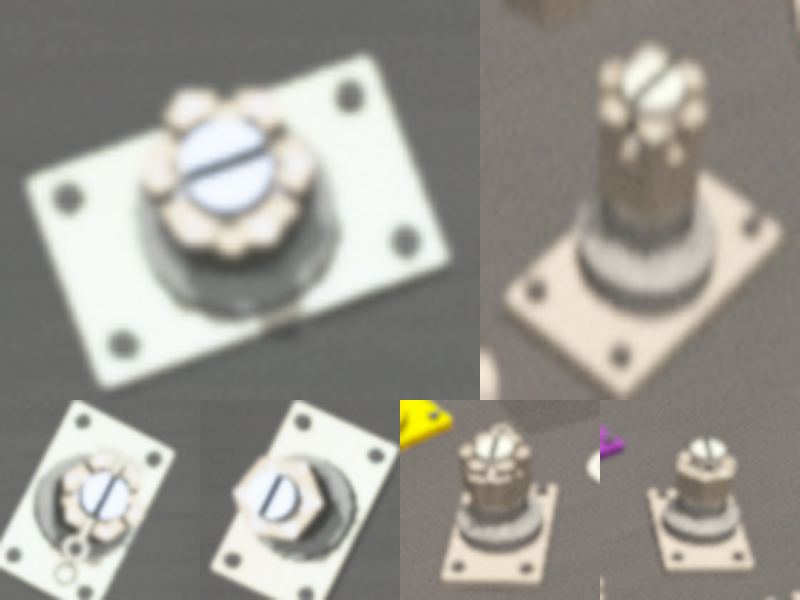

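Confirmed: the castle nut at top (278,182) has no pin. The one at (390,255) has a pin with its eye at about (378,280), and the one at (160,250) is plain. Next I'll measure the axis, the plate direction and the nut angle.

```bash
cat > h.py <<'E'
import cv2,numpy as np
from plant import ctrl
def H(n,z): # world plane z (x,y,1)-> pixel
    i=ctrl.camera_info(n);W=np.array(i["world_to_cam"]);K=np.array([[i["fx"],0,i["cx"]],[0,i["fy"],i["cy"]],[0,0,1]])
    return K@np.c_[W[:3,0],W[:3,1],W[:3,2]*z+W[:3,3]]
def ray(n,px,z):
    return cv2.perspectiveTransform(np.array(px,float).reshape(-1,1,2),np.linalg.inv(H(n,z))).reshape(-1,2)
def rect(im,n,c,z,r=45,k=8): # rectified: col=(x-cx+r)*k,row=(cy+r-y)*k ; x right, y up
    A=np.array([[1/k,0,c[0]-r],[0,-1/k,c[1]+r],[0,0,1]])
    return cv2.warpPerspective(im,H(n,z)@A,(2*r*k,2*r*k),flags=cv2.INTER_CUBIC|cv2.WARP_INVERSE_MAP)
E
python3 - <<'E'
from h import *
t=cv2.imread("pics/top0.png")
# plate
g=t.min(2);sub=np.zeros_like(g);sub[150:222,232:325]=g[150:222,232:325]
m=(sub>150).astype(np.uint8);cs,_=cv2.findContours(m,0,1);c=max(cs,key=cv2.contourArea)
w=ray("top",c.reshape(-1,2),12).astype(np.float32);r=cv2.minAreaRect(cv2.convexHull(w));print("plate",r)
print("box",np.round(cv2.boxPoints(r),1).tolist())
# stud top: bluish white
hsv=cv2.cvtColor(t,cv2.COLOR_BGR2HSV)
b=(t[...,0].astype(int)-t[...,2]);mm=np.zeros_like(g);mm[165:195,264:292]=((b>5)&(g>150))[165:195,264:292]
n,l,s,ce=cv2.connectedComponentsWithStats(mm);print(s[1:,:5].tolist(),np.round(ce[1:],1).tolist())
p=cv2.findNonZero(mm);(cc,rad)=cv2.minEnclosingCircle(p);print("px",cc,rad)
ctr=ray("top",[cc],97)[0];print("stud",ctr,"crop-centre est",ray("top",[(236+226/5.714,150+165/5.714)],97))
R=rect(t,"top",ctr,92,35,8)
R2=rect(t,"top",ctr,97,35,8)
pol=lambda R:cv2.warpPolar(R,(280,720),(280,280),280,cv2.INTER_LINEAR)
P=pol(R)
out=np.vstack([np.hstack([cv2.resize(R,(400,400)),cv2.resize(R2,(400,400))]),cv2.resize(cv2.rotate(P,cv2.ROTATE_90_COUNTERCLOCKWISE),(800,200))])
cv2.imwrite("pics/rect1.png",out)
# 6-fold phase; angle of row: ccw world = -row/2 deg
th=-np.deg2rad(np.arange(720)/2)
for r in(19,20,21,22,23,24,25,26,27,28):
    v=P[:,r*8-4:r*8+4].astype(float).mean((1,2)); f=[abs((v*np.exp(-1j*k*th)).mean()) for k in(2,3,4,5,6,7)]
    z=(v*np.exp(-6j*th)).mean(); print(r,np.round(f,1),"bright(crown) at deg mod60",round((-np.angle(z)*-1)*-1 if 0 else (np.rad2deg(-np.angle(z))*-1/-6*-1)%60,1))
P2=pol(R2)
for r in(8,11,13):
    v=P2[:,r*8-8:r*8+8].astype(float).mean((1,2)); z=(v*np.exp(-2j*th)).mean(); print("groove dark deg mod180",round((-np.rad2deg(np.angle(z))/-2+90)%180,1))
E
```

```text
plate ((620.2529907226562, 5.1838531494140625), (90.51724243164062, 132.28707885742188), 19.709617614746094)
box [[555.2999877929688, 52.20000076293945], [600.0, -72.30000305175781], [685.2000122070312, -41.79999923706055], [640.5999755859375, 82.69999694824219]]
[[268, 171, 16, 16, 197]] [[275.1, 178.6]]
px (275.01898193359375, 178.3924102783203) 8.396288871765137
stud [615.72372386   3.85867805] crop-centre est [[614.79426635   2.88447845]]
19 [1.5 7.  4.9 7.6 8.3 2.9] bright(crown) at deg mod60 30.4
20 [ 3.3  4.6  4.7  5.9 10.9  4.7] bright(crown) at deg mod60 29.9
21 [ 4.2  1.7  4.3  4.4 12.7  6.1] bright(crown) at deg mod60 29.8
22 [ 3.9  1.4  3.2  3.  13.7  6.9] bright(crown) at deg mod60 29.9
23 [ 2.6  4.3  1.6  2.2 14.5  7.4] bright(crown) at deg mod60 30.3
24 [ 0.8  7.3  0.3  2.2 15.3  7.6] bright(crown) at deg mod60 30.7
25 [ 1.8 10.2  2.1  3.2 16.2  7.6] bright(crown) at deg mod60 31.2
26 [ 5.5 13.1  3.7  4.3 16.4  7.6] bright(crown) at deg mod60 31.6
27 [11.1 15.   5.6  5.1 15.4  7.4] bright(crown) at deg mod60 31.9
28 [18.3 15.7  7.5  5.4 13.1  6.9] bright(crown) at deg mod60 32.6
groove dark deg mod180 71.0
groove dark deg mod180 70.4
groove dark deg mod180 68.9
```

View pics/rect1.png

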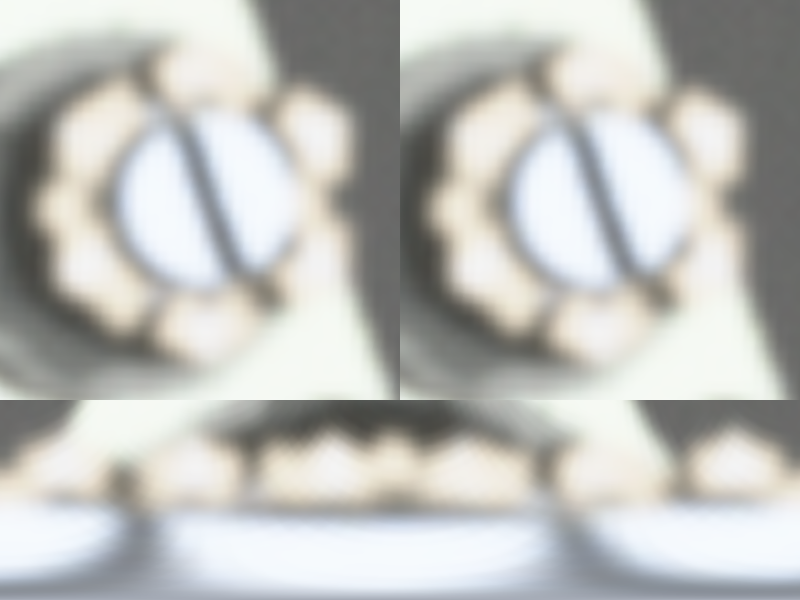

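Measured: axis at about (615.4, 3.5). The groove and long side lie at about 109.5° and the crowns at 29.5° mod 60, so the flat normals are at about -0.5, 59.5 and -60.5°. That puts the nut at about 50°, so it needs 70° clockwise. I'll grip with tool y at -60.5°; the last joint then goes from about 50° to 120°, which is in range.

>>> send_rows --increments '[{"dx": 16,"dy": -12},{"dx": 33,"dy": -23.5},{"dx": 33,"dy": -23.5},{"dx": 33,"dy": -23.5},{"dx": 33,"dy": -23.5},{"dx": 33,"dy": -23.5},{"dx": 33,"dy": -23.5},{"dx": 33,"dy": -23.5},{"dx": 33,"dy": -23.5},{"dx": 33,"dy": -23.5},{"dx": 33,"dy": -23.5},{"dx": 33,"dy": -23.5},{"dx": 33,"dy": -23.5},{"dx": 33,"dy": -23.5},{"dx": 33,"dy": -23.5},{"dx": 33,"dy": -23.5},{"dx": 33,"dy": -23.5},{"dx": 33,"dy": -23.5},{"dx": 20,"dy": -14},{"fingers": 88}]'

```text
invalid input
```

>>> send_rows --increments '[{"rz": -5},{"rz": -5},{"rz": -5.2},{"dx": 0},{"dx": 0},{"dx": 0}]'

```text
invalid input
```

```bash
cat >> h.py <<'E'
from scipy.spatial.transform import Rotation as Ro
def st(tx=615.4,ty=3.5):
    s=ctrl.sense();M=Ro.from_rotvec(s["tcp_rot"]).as_matrix()
    print("t",s["time_s"],"pos",np.round(s["tool_pos"],1),"yaw_y",round(np.rad2deg(np.arctan2(M[1,1],M[0,1])),2),"tilt",np.round(M[2,:2],4),"F",np.round(s["contact_force"],1),"T",np.round(s["torque"],2),"open",round(s["opening"],1),"gf",s["gripper_force"],"q",np.round(s["joint_positions"],2))
    print("to target in tool axes",np.round(M.T@(np.array([tx,ty,60])-s["tool_pos"]),1))
E
python3 -c "
from h import *
st()"
```

```text
t 0.1 pos [ 142.2 -556.7  237.9] yaw_y -75.68 tilt [ 0.0003 -0.0015] F [-0.5  0.5 -0.6] T [0.07 0.02 0.04] open 88.3 gf 0.0 q [-1.53  0.18  1.61  0.    1.35 -0.21]
to target in tool axes [ 597.  -425.5  178.8]
```

>>> send_rows --increments '[{"dx": 16,"dy": -12,"dz": 0,"rx": 0,"ry": 0,"rz": 0,"fingers": 88}]' --force 30

```text
time_s: 0.2
tool_pos: [153.6, -542.3, 238.1]
tcp_rot: [-3.117, -0.388, 0.001]
contact_force: [0.7, 0.1, 0.2]
opening: 88.3
gripper_force: 0.0
```

>>> send_rows --increments '[{"dx": 32,"dy": -23,"dz": 0,"rx": 0,"ry": 0,"rz": 0,"fingers": 88},{"dx": 32,"dy": -23,"dz": 0,"rx": 0,"ry": 0,"rz": 0,"fingers": 88},{"dx": 32,"dy": -23,"dz": 0,"rx": 0,"ry": 0,"rz": 0,"fingers": 88},{"dx": 32,"dy": -23,"dz": 0,"rx": 0,"ry": 0,"rz": 0,"fingers": 88},{"dx": 32,"dy": -23,"dz": 0,"rx": 0,"ry": 0,"rz": 0,"fingers": 88},{"dx": 32,"dy": -23,"dz": 0,"rx": 0,"ry": 0,"rz": 0,"fingers": 88},{"dx": 32,"dy": -23,"dz": 0,"rx": 0,"ry": 0,"rz": 0,"fingers": 88},{"dx": 32,"dy": -23,"dz": 0,"rx": 0,"ry": 0,"rz": 0,"fingers": 88},{"dx": 32,"dy": -23,"dz": 0,"rx": 0,"ry": 0,"rz": 0,"fingers": 88},{"dx": 32,"dy": -23,"dz": 0,"rx": 0,"ry": 0,"rz": 0,"fingers": 88},{"dx": 32,"dy": -23,"dz": 0,"rx": 0,"ry": 0,"rz": 0,"fingers": 88},{"dx": 32,"dy": -23,"dz": 0,"rx": 0,"ry": 0,"rz": 0,"fingers": 88},{"dx": 32,"dy": -23,"dz": 0,"rx": 0,"ry": 0,"rz": 0,"fingers": 88},{"dx": 32,"dy": -23,"dz": 0,"rx": 0,"ry": 0,"rz": 0,"fingers": 88},{"dx": 32,"dy": -23,"dz": 0,"rx": 0,"ry": 0,"rz": 0,"fingers": 88},{"dx": 32,"dy": -23,"dz": 0,"rx": 0,"ry": 0,"rz": 0,"fingers": 88},{"dx": 32,"dy": -23,"dz": 0,"rx": 0,"ry": 0,"rz": 0,"fingers": 88},{"dx": 20,"dy": -15,"dz": 0,"rx": 0,"ry": 0,"rz": 0,"fingers": 88},{"dx": 0,"dy": 0,"dz": 0,"rx": 0,"ry": 0,"rz": -5,"fingers": 88},{"dx": 0,"dy": 0,"dz": 0,"rx": 0,"ry": 0,"rz": -5,"fingers": 88}]' --force 30

```text
time_s: 2.2
tool_pos: [600.8, -7.6, 237.8]
tcp_rot: [-3.069, -0.67, 0.002]
contact_force: [0.6, -0.6, 1.0]
opening: 88.3
gripper_force: 0.0
```

>>> send_rows --increments '[{"dx": 0,"dy": 0,"dz": 0,"rx": 0,"ry": 0,"rz": -5.2,"fingers": 88},{"dx": 0,"dy": 0,"dz": 0,"rx": 0,"ry": 0,"rz": 0,"fingers": 88},{"dx": 0,"dy": 0,"dz": 0,"rx": 0,"ry": 0,"rz": 0,"fingers": 88}]' --force 30

```text
time_s: 2.5
tool_pos: [600.6, -8.7, 238.4]
tcp_rot: [-3.039, -0.796, 0.001]
contact_force: [-0.6, -0.0, 0.8]
opening: 88.2
gripper_force: 0.0
```

```bash
python3 -c "
from h import *
st()"
```

```text
t 2.5 pos [600.6  -8.7 238.4] yaw_y -60.63 tilt [-0.0005 -0.0004] F [-0.6 -0.   0.8] T [ 0.01 -0.04 -0.08] open 88.2 gf 0.0 q [-0.21  0.24  1.54 -0.    1.36  0.85]
to target in tool axes [ 19.   -3.3 178.4]
```

>>> send_rows --increments '[{"dx": 19,"dy": -3.3,"dz": 20,"rx": 0,"ry": 0,"rz": 0,"fingers": 88},{"dx": 0,"dy": 0,"dz": 40,"rx": 0,"ry": 0,"rz": 0,"fingers": 88},{"dx": 0,"dy": 0,"dz": 40,"rx": 0,"ry": 0,"rz": 0,"fingers": 88},{"dx": 0,"dy": 0,"dz": 25,"rx": 0,"ry": 0,"rz": 0,"fingers": 88},{"dx": 0,"dy": 0,"dz": 0,"rx": 0,"ry": 0,"rz": 0,"fingers": 88},{"dx": 0,"dy": 0,"dz": 0,"rx": 0,"ry": 0,"rz": 0,"fingers": 88}]' --force 30

```text
time_s: 3.1
tool_pos: [615.8, 3.4, 114.1]
tcp_rot: [-3.038, -0.798, 0.001]
contact_force: [0.7, -0.1, 0.8]
opening: 88.1
gripper_force: 0.0
```

```bash
python3 -c "
from h import *
st()
im=ctrl.read_camera('scene');cv2.imwrite('pics/s2.png',cv2.resize(im[150:310,270:470],(750,600),interpolation=cv2.INTER_CUBIC))"
```

```text
t 3.1 pos [615.8   3.4 114.1] yaw_y -60.56 tilt [-0.0003 -0.0002] F [ 0.7 -0.1  0.8] T [-0.04 -0.05 -0.03] open 88.1 gf 0.0 q [-0.19  0.4   1.6  -0.    1.14  0.87]
to target in tool axes [-0.3 -0.3 54.1]
```

View pics/s2.png

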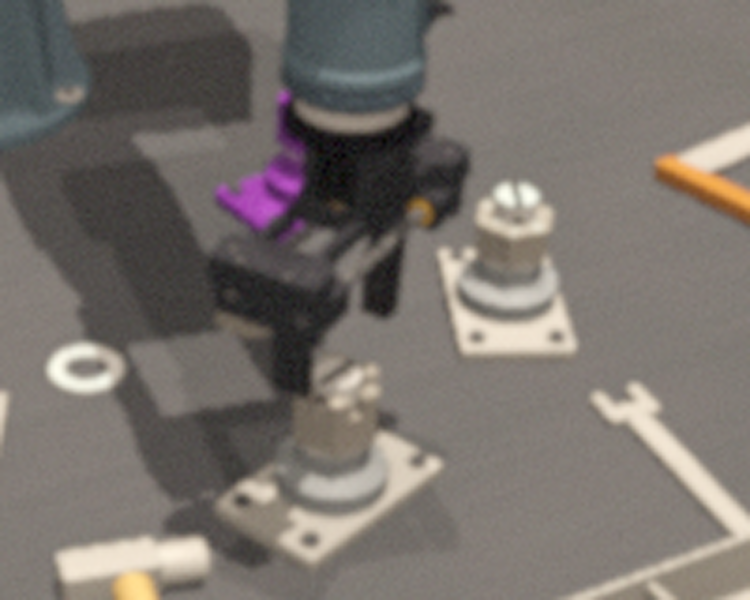

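The gripper sits over the right nut, with its fingers at crop (295,390) and (382,310) on either side of the nut at (345,375). Going down and closing.

>>> send_rows --increments '[{"dx": 0,"dy": 0,"dz": 25,"rx": 0,"ry": 0,"rz": 0,"fingers": 88},{"dx": 0,"dy": 0,"dz": 20,"rx": 0,"ry": 0,"rz": 0,"fingers": 88},{"dx": 0,"dy": 0,"dz": 9,"rx": 0,"ry": 0,"rz": 0,"fingers": 88},{"dx": 0,"dy": 0,"dz": 0,"rx": 0,"ry": 0,"rz": 0,"fingers": 60},{"dx": 0,"dy": 0,"dz": 0,"rx": 0,"ry": 0,"rz": 0,"fingers": 54},{"dx": 0,"dy": 0,"dz": 0,"rx": 0,"ry": 0,"rz": 0,"fingers": 46},{"dx": 0,"dy": 0,"dz": 0,"rx": 0,"ry": 0,"rz": 0,"fingers": 46},{"dx": 0,"dy": 0,"dz": 0,"rx": 0,"ry": 0,"rz": 0,"fingers": 46},{"dx": 0,"dy": 0,"dz": 0,"rx": 0,"ry": 0,"rz": 0,"fingers": 46},{"dx": 0,"dy": 0,"dz": 0,"rx": 0,"ry": 0,"rz": 0,"fingers": 46}]' --force 20

```text
time_s: 4.15
tool_pos: [615.8, 4.3, 60.5]
tcp_rot: [-3.037, -0.8, -0.001]
contact_force: [-2.0, 3.4, 5.5]
opening: 50.1
gripper_force: 19.9
```

```bash
python3 -c "
from h import *
st()"
```

```text
t 4.15 pos [615.8   4.3  60.5] yaw_y -60.47 tilt [ 0.0006 -0.0009] F [-2.   3.4  5.5] T [0.74 0.41 0.13] open 50.1 gf 19.94284543558024 q [-0.19  0.48  1.62  0.    1.05  0.87]
to target in tool axes [-0.7  0.5  0.5]
```

The opening of 50.1 mm shows it is seated on two flats. Turning 70° clockwise, which ends at yaw -130.5°.

>>> send_rows --increments '[{"dx": 0,"dy": 0,"dz": 0,"rx": 0,"ry": 0,"rz": 0,"fingers": 46},{"dx": 0,"dy": 0,"dz": 0,"rx": 0,"ry": 0,"rz": 4,"fingers": 46},{"dx": 0,"dy": 0,"dz": 0,"rx": 0,"ry": 0,"rz": 6,"fingers": 46},{"dx": 0,"dy": 0,"dz": 0,"rx": 0,"ry": 0,"rz": 6,"fingers": 46},{"dx": 0,"dy": 0,"dz": 0,"rx": 0,"ry": 0,"rz": 6,"fingers": 46},{"dx": 0,"dy": 0,"dz": 0,"rx": 0,"ry": 0,"rz": 6,"fingers": 46},{"dx": 0,"dy": 0,"dz": 0,"rx": 0,"ry": 0,"rz": 6,"fingers": 46},{"dx": 0,"dy": 0,"dz": 0,"rx": 0,"ry": 0,"rz": 6,"fingers": 46},{"dx": 0,"dy": 0,"dz": 0,"rx": 0,"ry": 0,"rz": 6,"fingers": 46},{"dx": 0,"dy": 0,"dz": 0,"rx": 0,"ry": 0,"rz": 6,"fingers": 46},{"dx": 0,"dy": 0,"dz": 0,"rx": 0,"ry": 0,"rz": 6,"fingers": 46},{"dx": 0,"dy": 0,"dz": 0,"rx": 0,"ry": 0,"rz": 5,"fingers": 46},{"dx": 0,"dy": 0,"dz": 0,"rx": 0,"ry": 0,"rz": 4,"fingers": 46},{"dx": 0,"dy": 0,"dz": 0,"rx": 0,"ry": 0,"rz": 2,"fingers": 46},{"dx": 0,"dy": 0,"dz": 0,"rx": 0,"ry": 0,"rz": 0,"fingers": 46},{"dx": 0,"dy": 0,"dz": 0,"rx": 0,"ry": 0,"rz": 0,"fingers": 46},{"dx": 0,"dy": 0,"dz": 0,"rx": 0,"ry": 0,"rz": 0,"fingers": 46}]' --force 40

```text
time_s: 5.85
tool_pos: [615.8, 4.3, 60.5]
tcp_rot: [-2.956, 1.061, 0.0]
contact_force: [-3.6, 4.1, 4.6]
opening: 49.6
gripper_force: 39.8
```

```bash
python3 -c "
from h import *
st()"
```

```text
t 5.85 pos [615.8   4.3  60.5] yaw_y -129.5 tilt [-0.0006 -0.001 ] F [-3.6  4.1  4.6] T [ 0.83  0.36 -0.17] open 49.6 gf 39.81705611799043 q [-0.19  0.48  1.62  0.    1.05  2.07]
to target in tool axes [0.2 0.9 0.5]
```

>>> send_rows --increments '[{"dx": 0,"dy": 0,"dz": 0,"rx": 0,"ry": 0,"rz": 0,"fingers": 88},{"dx": 0,"dy": 0,"dz": 0,"rx": 0,"ry": 0,"rz": 0,"fingers": 88},{"dx": 0,"dy": 0,"dz": 0,"rx": 0,"ry": 0,"rz": 0,"fingers": 88},{"dx": 0,"dy": 0,"dz": 0,"rx": 0,"ry": 0,"rz": 0,"fingers": 88},{"dx": 0,"dy": 0,"dz": 0,"rx": 0,"ry": 0,"rz": 0,"fingers": 88}]' --force 20

```text
time_s: 6.35
tool_pos: [615.7, 3.3, 59.6]
tcp_rot: [2.957, -1.061, -0.0]
contact_force: [-0.0, -0.0, -0.1]
opening: 87.0
gripper_force: 0.0
```

>>> send_rows --increments '[{"dx": 0,"dy": 0,"dz": -20,"rx": 0,"ry": 0,"rz": 0,"fingers": 88},{"dx": 0,"dy": 0,"dz": -40,"rx": 0,"ry": 0,"rz": 0,"fingers": 88},{"dx": 0,"dy": 0,"dz": -40,"rx": 0,"ry": 0,"rz": 0,"fingers": 88},{"dx": 0,"dy": 0,"dz": -40,"rx": 0,"ry": 0,"rz": 0,"fingers": 88},{"dx": 0,"dy": 0,"dz": -30,"rx": 0,"ry": 0,"rz": 0,"fingers": 88},{"dx": 8,"dy": 36,"dz": 0,"rx": 0,"ry": 0,"rz": 0,"fingers": 88},{"dx": 8,"dy": 36,"dz": 0,"rx": 0,"ry": 0,"rz": 0,"fingers": 88},{"dx": 8,"dy": 36,"dz": 0,"rx": 0,"ry": 0,"rz": 0,"fingers": 88},{"dx": 8,"dy": 36,"dz": 0,"rx": 0,"ry": 0,"rz": 0,"fingers": 88},{"dx": 8,"dy": 36,"dz": 0,"rx": 0,"ry": 0,"rz": 0,"fingers": 88},{"dx": 8,"dy": 36,"dz": 0,"rx": 0,"ry": 0,"rz": 0,"fingers": 88},{"dx": 8,"dy": 36,"dz": 0,"rx": 0,"ry": 0,"rz": 0,"fingers": 88},{"dx": 8,"dy": 36,"dz": 0,"rx": 0,"ry": 0,"rz": 0,"fingers": 88},{"dx": 8,"dy": 36,"dz": 0,"rx": 0,"ry": 0,"rz": 0,"fingers": 88},{"dx": 0,"dy": 0,"dz": 0,"rx": 0,"ry": 0,"rz": 0,"fingers": 88},{"dx": 0,"dy": 0,"dz": 0,"rx": 0,"ry": 0,"rz": 0,"fingers": 88}]' --force 20

```text
time_s: 7.95
tool_pos: [464.9, -292.9, 229.6]
tcp_rot: [-2.955, 1.064, 0.0]
contact_force: [0.3, 0.3, -0.5]
opening: 88.3
gripper_force: 0.0
```

```bash
python3 - <<'E'
from h import *
st()
t=ctrl.read_camera("top");ctr=(615.6,3.6)
R=rect(t,"top",ctr,92,35,8);R2=rect(t,"top",ctr,97,35,8)
pol=lambda R:cv2.warpPolar(R,(280,720),(280,280),280,cv2.INTER_LINEAR)
th=-np.deg2rad(np.arange(720)/2)
for r in(20,22,24,26):
    v=pol(R)[:,r*8-4:r*8+4].astype(float).mean((1,2));print("crown",round(np.rad2deg(-np.angle((v*np.exp(-6j*th)).mean()))/6%60,1))
v=pol(R2)[:,64:104].astype(float).mean((1,2));print("groove",round(np.rad2deg(-np.angle((v*np.exp(-2j*th)).mean()))/2+90,1)%180)
cv2.imwrite("pics/t3.png",np.hstack([cv2.resize(R,(400,400)),cv2.resize(t[140:230,230:320],(400,400),interpolation=cv2.INTER_CUBIC)]))
E
```

```text
t 7.95 pos [ 464.9 -292.9  229.6] yaw_y -129.61 tilt [-0.0003 -0.0004] F [ 0.3  0.3 -0.5] T [ 0.08 -0.01  0.03] open 88.3 gf 0.0 q [-0.78  0.13  1.68  0.    1.33  1.48]
to target in tool axes [ -73.  -324.2  169.8]
crown 21.8
crown 21.4
crown 21.2
crown 20.9
groove 109.3
```

View pics/t3.png

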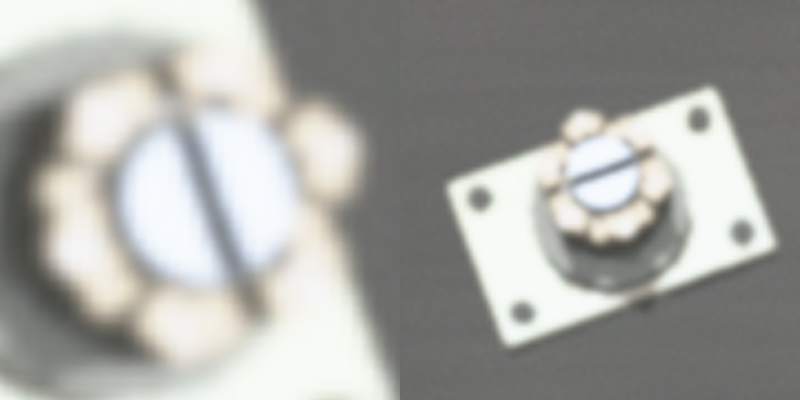

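The groove runs straight into slots at both ends, at (170,85) and (255,310). The nut is about 1.5° short of exact, well within 10°, and the gripper is clear. Handing in.

```bash
python3 -c "
from plant import ctrl
print(ctrl.sign_off())"
```

```text
the job is handed in; nothing more can be done
None
```

I turned the unpinned castle nut about 69° clockwise; a slot now lines up with the cotter hole (about 1.5° short of exact), the gripper let go and moved clear, the other two stands were left alone, and the job was handed in at about 8 s.

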